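# Seat the matching thread comb leaf on a feed screw

## Robot

A 6-joint arm with a two-finger parallel gripper is mounted at the origin on a cart in front of the work surface, level with it; the furniture and walls round the work are solid. World frame = base frame: x ahead of the robot, y to its left, z up, the work surface at z = 0. Lengths are in m, angles in rad, forces in N, time in s.
With the tool pointing down it reaches from about 0.4 to 0.825 m from the base axis. Payload 7 kg.
Tool frame: the origin (TCP) lies midway between the tips of the shut fingers; the grasp point (between the pads) lies arm.hold_point_z behind it (arm.hold_point_z is the distance from the TCP to the grasp point, in m); z points along the fingers, y is the line along which they close (so a half turn about z gives the same grasp; the last joint's range is limited). The gripper opens to 88 mm and grips with 3 to 60 N. Pads are 19 mm wide; open, the fingers measure 130 mm over their backs; the gripper's body (78 mm by 193 mm) begins 47 mm behind the grasp point.
Start: joints at [1.435, 0.359, 0.012, 0, -1.224, -0.288], TCP at [0.278, 0.615, 0.227] pointing down, gripper open.
Joint ranges: [-3.07, 3.07], [-1.43, 2.12], [-1.02, 1.25], [-3.03, 1.67], [-3.05, -0], [-3.03, 3.03]. Speed limits (rad/s): [2.39, 2.39, 3.01, 3.14, 3.14, 3.14].

## Interface

Orientations are given as [roll, pitch, yaw] about the fixed x, y, z axes, in that order (R = Rz(yaw) Ry(pitch) Rx(roll)).
In Python, from station import arm gives the robot as it stands.
- The arm moves only by the shell command python3 -m crank 'ROWS' [OPENING] [FORCE]. ROWS is JSON, a list that holds one entry, the list of rows, each a list of 4 numbers: the shift along the tool's x, y, z in units of 25 mm (1.0 is 25 mm), then the turn about the tool's z in units of 5 degrees (1.0 is 5 degrees). A call has 1 to 12 rows; each row is the pose to reach, as a shift and turn from the pose commanded when the call began, along the tool's axes at that moment; what a row does not reach only later rows make up. A row lasts 1/8 s, in which the tool goes at most 62.5 mm and 10.7 degrees, less where a joint would pass 70% of its speed; a pose out of reach is approached as far as the arm can. A call with a gripper value outside its range is refused whole. OPENING is the closure, from 0 (fully open) to 1 (shut), set as the call begins (- or left out, the last holds). The fingers move at their own pace and stop on an object; FORCE is the grip in N (left out, the last holds). Time passes only in rows, so rows that repeat a pose let the fingers close. It gives the time, the measured TCP pose, the force, the opening and the grip force at its end, in the units of the state.
- arm.get_state(): the state, without advancing time (a new reading comes with each control period).
- arm.grab_frame(name): name is "scene" or "top" or "wrist"; returns (picture, depth): 384x512x3 uint8, red, green, blue; 384x512 float32, m along the optical axis (not along the pixel's ray), 0 where there is no reading.
- arm.get_calibration(name): a dict with "mtx" (3x3 intrinsics, pixels), "R" (3x3) and "t" (3): a world point X has camera coordinates R X + t; the wrist camera has in their place "mount" (4x4, takes a point from camera to tool coordinates, whose origin is the TCP and whose axes are the flange's). Camera axes: x right, y down, z forward; pixel columns grow to the right and rows downward; lengths in m; the calibration is good to about 2 mm. A picture is of the moment at which its call begins: read the wrist's pose just before it. get_calibration takes no time and is no camera call.
- arm.job_done(): hands the job in; it is judged then, once.
Trained networks look in the newest picture that a camera, given by its name, has taken for a name from the list of things; names that differ only in an ending like _2 or _b are one class to them, and where a whole thing is asked for, a point or a joint stands for the part that bears it (a point fixed in the world has none). Each returns a list of dicts, best first, with "score" (0 to 1); they miss things now and then, are a little off and sometimes report something else, mostly with a low value. They report only what shows in the picture. A call takes as long as a camera call. They do not tell look-alikes from the thing itself.
- arm.recognise(thing, camera): "extent" ([left, top, width, height] in pixels, round what is visible of it).
- arm.trace(thing, camera): "mask" (384x512 bool, what is visible of it) and "extent" ([left, top, width, height] in pixels, round what is visible of it).
The state is a dict: "t": time; "q": joint angles; "qd": joint speeds; "joint_efforts": joint torques, N m; "eef_pos": TCP position; "ee_rot": TCP orientation; "force": force on the tool from outside, world axes, zero at the start; "moment": the same for the moment, N m; "width": finger opening in m; "gripper_force": force on a finger pad.
Only numpy, scipy, OpenCV 4.12 (cv2) and the standard library are available. Lean on these libraries where they do the work, as an engineer would, in place of code of your own. Each camera call takes 0.05 s, during which the arm holds its last target. There are 200 camera calls.

## Task

Two thread comb leaves hang in the grey rack. Take the one whose teeth match the thread of the screw in the stand, lower it teeth down and centred between the stand's two guide bars, feel along the screw gently until all its teeth drop into the thread, and leave it there released, fully home, flat along the screw and upright. Never press it hard on the screw or stand, and leave the other leaf and the things standing around where they are.

Things in the scene. Friction and masses are not known exactly. Their poses are not given: they have to be found in the camera images.
- stand: Fixed screw stand: grey base plate 90 x 170 x 12 mm carrying a steel screw along its y axis. Origin: centre of the underside, on the bench; z up. Screw axis 50 mm above the origin, at x = 0. Bearing blocks with bolt heads at y = +-57 to 73 mm, 71 mm high. Brackets of the guide bars reach x = +-33 mm, 90 mm high, at y within +-12 mm.
- thread_top (a point): On the stand, in the middle of the screw's top line, 72 mm above the bench: height of the crests. Steep trapezoidal thread, diameter 44, pitch 10 mm, flat crests 4.6 wide, grooves 5 mm deep, 5.4 wide at the mouth and 3.8 at the floor, from y = -40 to +40 mm. The screw is clamped; where its grooves lie along y differs by some millimetres from start to start and cannot be told from this point.
- slot (a point): On the stand, middle of the mouth of the slot between the two dark steel guide bars, 96 mm above the bench; axes as the stand's. The bars run along y from -24 to +24 mm, from 74 to 96 mm high; the slot is 12.4 mm wide (x), its mouth flared to 19 mm over the top 6 mm.
- leaf_five_mid (a point): Loose steel comb leaf that matches the screw, an upright plate 10 mm thick, 80 high, 0.1 to 0.2 kg. Point: its centre, 40 mm above the tooth tips. x: through the thickness, y: along the tooth row, z: up. 5 teeth at 10 mm pitch (middle one at y = 0), 5.5 mm long, tips 2.8 mm wide. Point 107 mm above the bench when the teeth are home on the screw, 112 mm when they stand on its crests.
- leaf_five_grip (a point): The same leaf's grip tang, 24 mm above its centre, same axes. The tang is 10 mm thick (x), 30 mm long (y) and reaches from 17 mm below this point to 16 mm above it. Grip it across the thickness. Below it the plate is 52 mm long, with ears out to 80 mm whose undersides are 50 mm below this point.
- leaf_four_mid (a point): The other loose comb leaf, of the same plate shape and material, but with 4 coarser teeth at 14 mm pitch, 7.5 mm long: it does not fit this screw and stays in the rack. Point and axes likewise (42 mm above its tooth tips).
- rack: Fixed grey plastic rack 120 (x) x 94 (y) mm, 54 mm high. Origin: centre of the underside, z up. It holds the leaves by their ears, one at x = -45 and one at x = +45 mm (which is where differs), along its y axis, teeth down and clear of the base, centres 66 mm above the bench. Notches 13 mm wide, 14 mm deep, open at the top.
- screw_tin: Bystander: open round tin of screws, diameter 70, 22 mm high, at the back of the bench. Origin: centre of the underside.
- tape_blue: Bystander: small roll of blue tape, diameter 62, 19 mm high, lying near the bench's front edge. Origin: centre of the underside.
- battery: Bystander: small round battery standing on end, diameter 15, 50 mm high. Origin: centre of the underside.
- glue: Bystander: small glue bottle, diameter 40, 115 mm high, standing to the left of the rack. Origin: centre of the underside.
Not all that is in view belongs to the job. Of the things that look like the rack, the larger one is meant.

How it is judged:
On the way:
1. the five-toothed leaf is lifted out of the rack (z of leaf_five_mid in the frame of rack above 0.085 m), for 0.1 s.
At the end, for the whole second after the job is handed in: The five-toothed leaf lies still on the screw between the guide bars, teeth down: its centre is less than 109 mm above the stand's origin (2 mm of fully home), within 20 mm of the stand's middle along the screw, tilted less than 0.04 rad along the screw and less than 0.13 rad in all (z of leaf_five_mid in the frame of stand between 0.103 and 0.109 m and x of leaf_five_mid in the frame of stand between -0.007 and 0.007 m and y of leaf_five_mid in the frame of stand between -0.02 and 0.02 m and angle between leaf_five_mid's own z axis and vertical below 0.13 rad and angle between leaf_five_mid's own y axis and vertical between 1.53 and 1.612 rad and contact force between leaf_five and stand above 0.2 N and linear speed of leaf_five below 0.02 m/s); the robot touches nothing.
It fails at once if the five-toothed leaf is pressed on the screw or stand with more than 30 N (contact force between leaf_five and stand above 30 N).
It fails at once if the four-toothed leaf is moved more than 15 mm (distance of leaf_four_mid from where it was at the start of the episode above 0.015 m).
It fails at once if a bystander is moved more than 20 mm (distance of any of screw_tin, tape_blue, battery, glue from where it was at the start of the episode above 0.02 m).
It also fails if it takes over 42 s, if anything falls off the work surface, if the arm or the gripper's body presses on something with over 40 N, if the wrist force passes 120 N, or if a joint passes its speed limit or range.

## Working session

There is one attempt and no reset: what is moved stays moved. The work goes in short steps, Python scripts to look and compute and a shell command to move; the robot and the scene stay as the last step left them, time stands still between calls to the robot, and variables do not carry over. Pictures are saved under pics/ and viewed, at most 10 in all, crops included, and the job is handed in when it is done.

```bash
ls; mkdir -p pics; cat > h.py <<'E'
import numpy as np, cv2
from station import arm
def pts(name,depth,c,R=None,t=None):
    K=np.array(c["mtx"]);v,u=np.mgrid[0:384,0:512]
    P=np.stack([(u-K[0,2])/K[0,0]*depth,(v-K[1,2])/K[1,1]*depth,depth],-1)
    return (P-np.array(c["t"]))@np.array(c["R"])   # R^T (P-t)
E
python3 - <<'E'
from h import *
out=[]
for n in("scene","top"):
    im,d=arm.grab_frame(n); c=arm.get_calibration(n); np.savez(n,im=im,d=d)
    cv2.imwrite(f"pics/{n}.png",im[:,:,::-1]); W=pts(n,d,c)
    for th in("stand","rack","leaf_five_mid","leaf_four_mid","glue","battery","screw_tin","tape_blue"):
        for r in arm.trace(th,n)[:3]:
            m=r["mask"]&(d>0); p=W[m]
            if len(p): print(n,th,round(r["score"],2),np.round(r["extent"]),np.median(p,0).round(3),np.percentile(p,2,0).round(3),np.percentile(p,98,0).round(3))
s=arm.get_state();print(s["t"],s["eef_pos"],s["ee_rot"],arm.hold_point_z,s["width"])
E
```

```text
pics
scene stand 0.88 [259. 229.  78.  67.] [ 0.474 -0.155  0.041] [ 0.438 -0.224  0.004] [ 0.528 -0.072  0.092]
scene rack 0.94 [199. 185.  50.  36.] [0.482 0.162 0.029] [0.427 0.15  0.002] [0.549 0.24  0.055]
scene rack 0.64 [235. 209.  44.  31.] [0.498 0.039 0.023] [0.457 0.023 0.001] [0.553 0.1   0.04 ]
scene rack 0.22 [218. 145.  17.  38.] [0.596 0.375 0.045] [0.582 0.365 0.006] [0.617 0.399 0.097]
scene leaf_five_mid 0.82 [227. 171.  21.  30.] [0.531 0.201 0.064] [0.527 0.166 0.029] [0.544 0.246 0.106]
scene leaf_four_mid 0.53 [203. 177.  15.  31.] [0.441 0.193 0.065] [0.437 0.158 0.028] [0.451 0.227 0.106]
scene glue 0.82 [217. 147.  18.  35.] [0.597 0.376 0.042] [0.582 0.365 0.001] [0.674 0.521 0.095]
scene battery 0.59 [315. 211.  10.  19.] [ 0.653 -0.024  0.024] [ 0.648 -0.03  -0.001] [0.695 0.024 0.048]
scene screw_tin 0.67 [293. 200.  26.  23.] [0.669 0.059 0.01 ] [0.631 0.023 0.   ] [0.718 0.094 0.022]
scene tape_blue 0.65 [206. 236.  24.  16.] [0.375 0.041 0.016] [0.346 0.022 0.001] [0.402 0.077 0.021]
top stand 0.81 [317. 188.  70.  38.] [ 0.481 -0.127  0.056] [ 0.44  
[... 372 characters left out ...]
.   8.] [0.442 0.196 0.069] [0.436 0.163 0.038] [0.451 0.235 0.108]
top glue 0.84 [136. 152.  22.  21.] [0.594 0.382 0.064] [0.58  0.371 0.006] [0.619 0.407 0.101]
top battery 0.5 [304. 139.   6.   8.] [ 0.65  -0.017  0.034] [ 0.648 -0.026 -0.001] [ 0.656 -0.012  0.051]
top screw_tin 0.82 [261. 130.  24.  25.] [0.667 0.062 0.004] [ 0.631  0.03  -0.   ] [0.698 0.093 0.022]
top tape_blue 0.7 [266. 236.  25.  22.] [0.375 0.056 0.019] [0.347 0.028 0.013] [0.403 0.084 0.023]
top tape_blue 0.38 [317. 186.  71.  42.] [ 0.482 -0.127  0.055] [ 0.44  -0.215  0.007] [ 0.537 -0.052  0.094]
0.9 [0.27760208 0.61525286 0.22658504] [-3.14155529e+00  2.06994910e-05 -4.23845143e-01] 0.0188 0.08757624882893734
```

```bash
python3 - <<'E'
from h import *
z=np.load("scene.npz")["im"][:,:,::-1]; t=np.load("top.npz")["im"][:,:,::-1]
a=cv2.resize(z[140:300,180:350],(400,376),interpolation=3); b=cv2.resize(t[120:260,190:400],(400,267),interpolation=3)
b=cv2.copyMakeBorder(b,0,109,0,0,0); cv2.imwrite("pics/a.png",np.hstack([a,b]))
T=np.load("top.npz");
for n in ("scene","top"):
    zz=np.load(n+".npz"); W=pts(n,zz["d"],arm.get_calibration(n))
    def rect(lo,hi,zl,zh):
        x,y,h=W[...,0],W[...,1],W[...,2]
        m=(x>lo[0])&(x<hi[0])&(y>lo[1])&(y<hi[1])&(h>zl)&(h<zh); p=W[m][:,:2].astype(np.float32)*1000
        return len(p),cv2.minAreaRect(p) if len(p)>3 else None,p.mean(0)
    print(n,"leafA tang",rect((.49,.15),(.58,.26),.075,.12))
    print(n,"leafB tang",rect((.40,.15),(.49,.26),.075,.12))
    print(n,"rack",rect((.40,.12),(.58,.28),.048,.058))
    print(n,"stand bars",rect((.40,-.25),(.58,-.03),.080,.1))
    print(n,"stand blocks",rect((.40,-.25),(.58,-.03),.065,.1))
    print(n,"base",rect((.40,-.26),(.58,-.02),.008,.1))
E
```

```text
scene leafA tang (90, ((533.486328125, 203.84202575683594), (13.27221965789795, 33.17840576171875), 6.477342128753662), array([531.84955, 201.37216], dtype=float32))
scene leafB tang (102, ((443.38128662109375, 196.55606079101562), (13.1666259765625, 33.12803268432617), 10.217814445495605), array([442.77438, 193.25543], dtype=float32))
scene rack (337, ((487.1064147949219, 198.80458068847656), (122.26313781738281, 95.11449432373047), 7.902280330657959), array([488.4249 , 189.19817], dtype=float32))
scene stand bars (337, ((487.6448059082031, -139.4151611328125), (66.72294616699219, 52.078617095947266), 6.907144069671631), array([ 484.5916, -142.0484], dtype=float32))
scene stand blocks (743, ((487.1748046875, -140.03912353515625), (68.26811981201172, 144.9757843017578), 13.604602813720703), array([ 484.00275, -145.59308], dtype=float32))
scene base (2736, ((486.6285095214844, -139.173583984375), (90.80327606201172, 172.91238403320312), 9.925097465515137), array([ 476.94745, -154.99052], dtype=float32))
top leafA tang (80, ((532.6107788085938, 207.6416778564453), (10.285848617553711, 
[... 231 characters left out ...]
99.04758], dtype=float32))
top rack (587, ((488.04168701171875, 204.48611450195312), (120.07521057128906, 90.19686889648438), 5.465008735656738), array([487.667  , 204.21994], dtype=float32))
top stand bars (291, ((487.6324768066406, -136.33389282226562), (66.13587188720703, 48.7187614440918), 8.143800735473633), array([ 487.40964, -135.34233], dtype=float32))
top stand blocks (769, ((487.556640625, -136.17745971679688), (66.09436798095703, 145.56268310546875), 8.908708572387695), array([ 486.84177, -133.10892], dtype=float32))
top base (2230, ((487.5077209472656, -135.37185668945312), (90.27571868896484, 170.6875762939453), 9.412277221679688), array([ 483.77927, -130.19258], dtype=float32))
```

View pics/a.png

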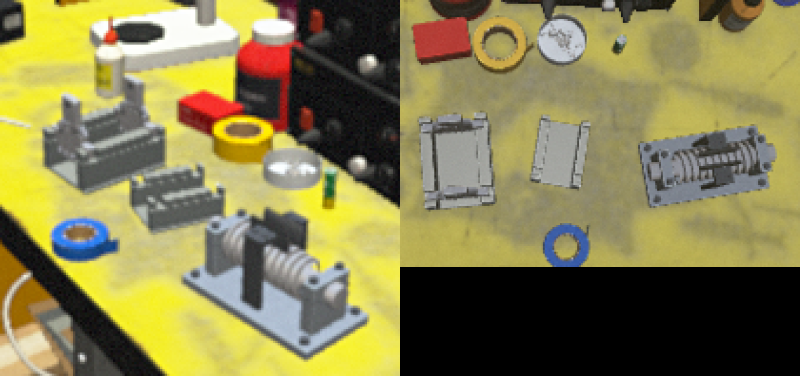

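The rack meant is the left one, at scene (225,203). The leaves are near (210,192) and far (237,186). The smaller rack at (257,225) is a decoy. The teeth have to be checked from close by.

```bash
python3 - <<'E'
from h import *
c=arm.get_calibration("wrist");print({k:np.round(v,3).tolist() for k,v in c.items()})
for n in("scene","top"):
    c=arm.get_calibration(n);print(n,(-np.array(c["R"]).T@c["t"]).round(3),np.array(c["mtx"])[0,0].round())
s=arm.get_state();y=s["ee_rot"][2]
def rel(target,yaw): # world TCP target -> tool units
    d=np.array(target)-s["eef_pos"]; R=np.array([[np.cos(y),np.sin(y),0],[np.sin(y),-np.cos(y),0],[0,0,-1]])
    print((R.T@d/.025).round(2),round(np.degrees(y-yaw)/5,2))
rel((.488,.2,.25),np.radians(-85)); rel((.532,.206,.25),np.radians(-85))
E
```

```text
{'mtx': [[305.58, 0.0, 254.552], [0.0, 305.58, 191.88], [0.0, 0.0, 1.0]], 'mount': [[0.0, -0.952, -0.305, 0.083], [1.0, 0.0, 0.0, 0.0], [-0.0, -0.305, 0.952, -0.158], [0.0, 0.0, 0.0, 1.0]]}
scene [-0.09  -0.862  0.642] 476.0
top [0.371 0.12  0.966] 366.0
[14.5  11.68 -0.94] 12.14
[16.01 10.74 -0.94] 12.14
```

```bash
python3 -m crank '[[[2,1.1,0,-0.6],[4,2.3,0,-1.2],[6,3.4,0,-1.8],[8,4.5,0,-2.4],[10,5.7,0,-3],[12,6.8,0,-3.6],[14,8,0,-4.2],[16,9.1,0.5,-4.9],[17.8,10.1,1.5,-4.9],[17.8,10.1,3,-4.9],[17.8,10.1,3,-4.9]]]' 0
python3 - <<'E'
from h import *
s=arm.get_state();im,d=arm.grab_frame("wrist");print(s["t"],s["eef_pos"].round(4),s["ee_rot"].round(3))
cv2.imwrite("pics/w1.png",cv2.resize(im[:,:,::-1],(768,576),interpolation=3))
for th in("leaf_five_mid","leaf_four_mid"):
    print(th,[(round(r["score"],2),np.round(r["extent"])) for r in arm.recognise(th,"wrist")])
E
```

```text
t: 2.28
eef_pos: [0.5779, 0.2004, 0.1488]
ee_rot: [3.139, 0.005, 0.002]
force: [-0.9, 0.5, -0.1]
width: 0.088
gripper_force: 0.0
2.275 [0.5779 0.2004 0.1488] [3.139e+00 5.000e-03 2.000e-03]
leaf_five_mid [(0.66, array([  0., 138.,  84.,  53.])), (0.57, array([205., 223.,  88.,  49.]))]
leaf_four_mid [(0.77, array([215., 300.,  82.,  34.]))]
```

View pics/w1.png

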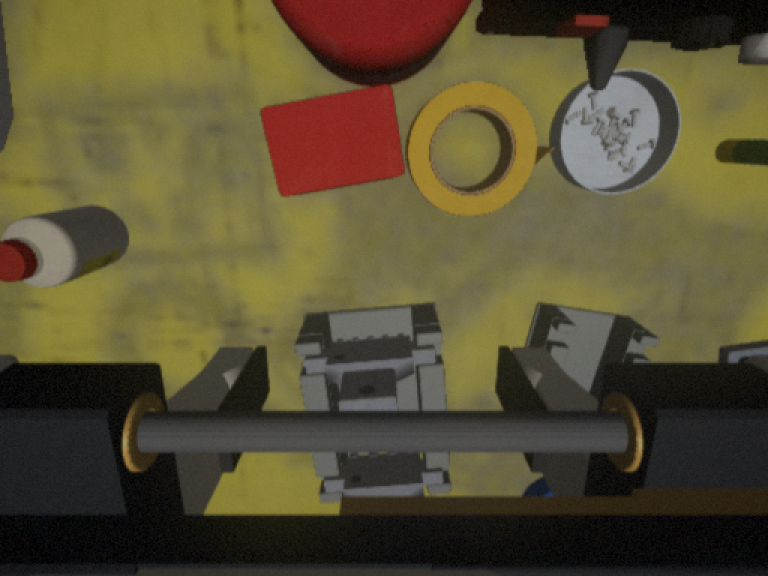

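The far leaf's tooth tips show around (370,338) and the near leaf's around (385,455). I'll crop closer on both.

```bash
python3 - <<'E'
import cv2
im=cv2.imread("pics/w1.png"); a=im[296:424,285:465];b=im[430:510,285:465]
cv2.imwrite("pics/w1c.png",cv2.vconcat([cv2.resize(a,None,fx=3,fy=3,interpolation=2)[:384],cv2.resize(b,None,fx=3,fy=2.5,interpolation=2)]))
E
```

```text
(no output)
```

View pics/w1c.png

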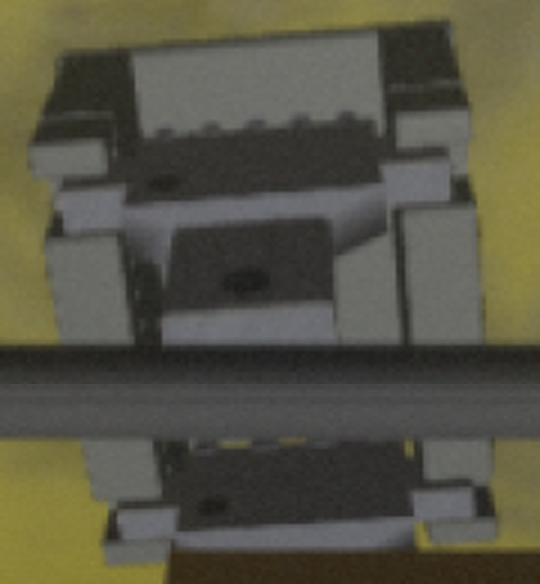

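The far leaf (picture pixel 370,338) shows five teeth and the near one shows coarser teeth, so I'm taking the far leaf.

```bash
python3 -m crank '[[[-0.3,0,0,2],[-0.6,-0.1,0,4],[-0.9,-0.1,0,6],[-1.2,-0.2,0,8],[-1.5,-0.2,0,10],[-1.8,-0.25,0,12],[-1.82,-0.25,0,14],[-1.82,-0.25,0,16],[-1.82,-0.25,0,16.9],[-1.82,-0.25,0,16.9]]]' 0.35
cat >> h.py <<'E'
def tool(s):
    from scipy.spatial.transform import Rotation as R
    T=np.eye(4);T[:3,:3]=R.from_euler("xyz",s["ee_rot"]).as_matrix();T[:3,3]=s["eef_pos"];return T
def wcloud():
    s=arm.get_state();im,d=arm.grab_frame("wrist");c=arm.get_calibration("wrist")
    K=np.array(c["mtx"]);v,u=np.mgrid[0:384,0:512]
    P=np.stack([(u-K[0,2])/K[0,0]*d,(v-K[1,2])/K[1,1]*d,d],-1)
    M=tool(s)@np.array(c["mount"]); Q=P@M[:3,:3].T+M[:3,3]; Q[d<=0]=np.nan
    return s,im,d,Q
def rect(Q,lo,hi):
    m=np.all((Q>np.array(lo))&(Q<np.array(hi)),-1);p=Q[m]
    return len(p),cv2.minAreaRect((p[:,:2]*1000).astype(np.float32)),np.median(p,0).round(4),m
E
python3 - <<'E'
from h import *
s,im,d,Q=wcloud();print(s["t"],s["eef_pos"].round(4),s["ee_rot"].round(4),s["width"])
cv2.imwrite("pics/w2.png",im[:,:,::-1])
print("tang",rect(Q,(.515,.18,.098),(.55,.235,.115))[:3])
print("plate",rect(Q,(.515,.15,.05),(.55,.26,.115))[:3])
print("rack",rect(Q,(.40,.12,.045),(.58,.28,.06))[:3])
E
```

```text
t: 3.68
eef_pos: [0.5343, 0.2094, 0.1535]
ee_rot: [-3.139, 0.001, -1.469]
force: [0.0, 0.1, -0.2]
width: 0.0568
gripper_force: 0.0
3.675 [0.5343 0.2094 0.1535] [-3.1390e+00  1.5000e-03 -1.4688e+00] 0.05684487897951626
tang (561, ((533.357177734375, 206.15927124023438), (9.638668060302734, 29.4814395904541), 6.090331077575684), array([0.5334, 0.2048, 0.1055]))
plate (1937, ((529.7437133789062, 206.04702758789062), (35.312400817871094, 90.10568237304688), 4.17366361618042), array([0.5337, 0.1918, 0.056 ]))
rack (4872, ((488.4581604003906, 202.47567749023438), (119.49929809570312, 90.5017318725586), 5.365832328796387), array([0.4858, 0.1734, 0.0537]))
```

View pics/w2.png

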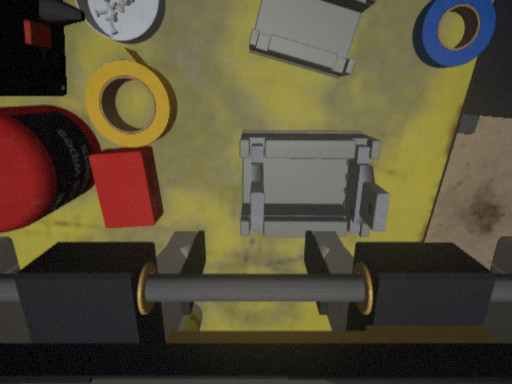

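```bash
python3 -m crank '[[[0.1,0.04,1,0],[0.1,0.04,2,0],[0.1,0.04,2.7,0],[0.1,0.04,3.1,0],[0.1,0.04,3.1,0],[0.1,0.04,3.1,0]]]' && python3 -m crank '[[[0,0,0,0],[0,0,0,0],[0,0,0,0],[0,0,0,0],[0,0,0,0]]]' 1 25
```

```text
t: 4.47
eef_pos: [0.5336, 0.206, 0.0749]
ee_rot: [-3.14, 0.001, -1.47]
force: [0.0, -0.9, 0.0]
width: 0.0573
gripper_force: 0.0
t: 5.1
eef_pos: [0.5331, 0.2056, 0.0741]
ee_rot: [3.142, -0.0, -1.471]
force: [0.9, -0.9, 0.5]
width: 0.0124
gripper_force: 0.0
```

```bash
python3 -m crank '[[[0,0,0,0],[0,0,0,0],[0,0,0,0]]]'; python3 -m crank '[[[0,0,-0.5,0],[0,0,-1.5,0],[0,0,-3,0],[0,0,-4.5,0],[0,0,-6,0],[0,0,-6,0],[0,0,-6,0]]]'
```

```text
t: 5.48
eef_pos: [0.5331, 0.2056, 0.0741]
ee_rot: [3.142, -0.0, -1.471]
force: [-0.4, -0.5, 0.9]
width: 0.0098
gripper_force: 25.0
t: 6.35
eef_pos: [0.5326, 0.2054, 0.224]
ee_rot: [3.141, 0.0, -1.471]
force: [-0.6, -1.4, -1.9]
width: 0.0096
gripper_force: 25.0
```

```bash
python3 -m crank '[[[1.5,0.5,0,0],[3.5,1.1,0,0],[5.5,1.7,0,-0.3],[7.5,2.4,0,-0.7],[9.2,3.15,0,-0.7],[9.5,3.15,0,-0.7],[9.5,3.15,0,-0.7],[9.5,3.15,0,-0.7]]]'
python3 - <<'E'
from h import *
s,im,d,Q=wcloud();print(s["t"],s["eef_pos"].round(4),s["ee_rot"].round(4),s["width"])
cv2.imwrite("pics/w3.png",im[:,:,::-1])
b=rect(Q,(.42,-.19,.090),(.56,-.09,.1));print("bars",b[:3])
e=rect(Q,(.40,-.26,.008),(.58,-.02,.016));print("base",e[:3])
# bars in stand frame
a=np.radians(9.3);o=np.array([.4876,-.137,0]);R=np.array([[np.cos(a),np.sin(a),0],[-np.sin(a),np.cos(a),0],[0,0,1]])
L=(Q-o)@R.T
for y0 in(-20,-14,14,20):
    m=(abs(L[...,1]-y0/1e3)<.003)&(abs(L[...,0])<.03)&(L[...,2]>.088);x=np.sort(L[m][:,0]*1000)
    print(y0,len(x),x[x<0].max(initial=-99).round(1),x[x>0].min(initial=99).round(1),x.min(initial=99).round(1),x.max(initial=-99).round(1))
np.savez("w3",L=L,im=im)
E
```

```text
t: 7.35
eef_pos: [0.4785, -0.0379, 0.2236]
ee_rot: [3.141, 0.0, -1.409]
force: [0.6, 0.3, -2.1]
width: 0.0102
gripper_force: 25.0
7.35 [ 0.4785 -0.0379  0.2236] [ 3.1407  0.     -1.4095] 0.010154908489776546
bars (1264, ((487.415283203125, -138.45709228515625), (65.63228607177734, 47.9036979675293), 9.396553993225098), array([ 0.4831, -0.1387,  0.0917]))
base (4372, ((486.8196716308594, -134.98497009277344), (90.25392150878906, 163.12144470214844), 9.452765464782715), array([ 0.5045, -0.1342,  0.0118]))
-20 97 -6.7 6.4 -11.6 10.7
-14 208 -6.7 6.4 -29.8 29.4
14 76 -7.1 6.4 -11.5 10.0
20 72 -7.2 6.4 -11.6 10.0
```

View pics/w3.png

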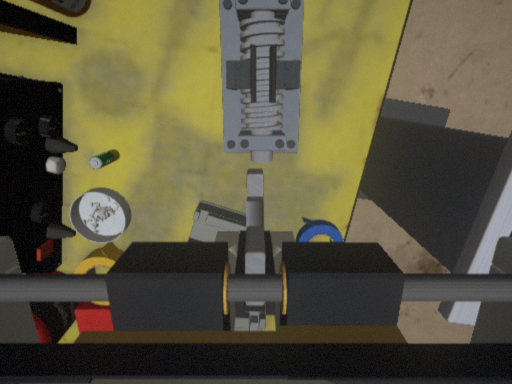

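The held leaf shows at (255,190) and the slot at (262,75). I'll measure both in the same picture so the calibration errors cancel.

```bash
python3 - <<'E'
from h import *
L=np.load("w3.npz")["L"]; a=np.radians(9.3);R=np.array([[np.cos(a),np.sin(a),0],[-np.sin(a),np.cos(a),0],[0,0,1]])
t=(R@(np.array([.4785,-.0379,.2236])-[.4876,-.137,0]));print("tcp local",t.round(4),"tool yaw err deg",np.degrees(-1.4095)+90-9.3)
m=(abs(L[...,0]-t[0])<.012)&(abs(L[...,1]-t[1])<.05)&(L[...,2]>.165)&(L[...,2]<.232)
p=L[m];print(len(p),p.min(0).round(4),p.max(0).round(4))
for lo,hi in((.20,.235),(.185,.2),(.17,.185)):
    q=p[(p[:,2]>lo)&(p[:,2]<hi)]
    if len(q)>5: print(lo,len(q),cv2.minAreaRect((q[:,:2]*1000).astype(np.float32)),q.mean(0).round(4))
for y0 in np.arange(t[1]-.045,t[1]+.0,.006):
    q=p[abs(p[:,1]-y0)<.003]
    if len(q)>3: print(y0.round(3),len(q),np.percentile(q[:,0],[3,97]).round(4),q[:,0].mean().round(4),q[:,2].mean().round(3))
E
```

```text
tcp local [0.007  0.0993 0.2236] tool yaw err deg -0.0584012236895326
1205 [-0.0048  0.0602  0.1912] [0.0188 0.0896 0.232 ]
0.2 1149 ((6.808226585388184, 74.8069839477539), (29.278400421142578, 23.594764709472656), 89.02381134033203) [0.007  0.0768 0.2156]
0.185 56 ((6.991641044616699, 60.770469665527344), (9.543008804321289, 1.1751441955566406), 2.26920747756958) [0.0069 0.0606 0.1954]
0.06 159 [0.0025 0.0115] 0.007 0.201
0.066 154 [0.0025 0.0115] 0.0069 0.205
0.072 242 [0.0025 0.0116] 0.007 0.208
0.078 229 [0.0021 0.0119] 0.0069 0.217
0.084 302 [0.0022 0.0118] 0.007 0.224
0.09 119 [-0.0041  0.0179] 0.0074 0.228
```

```bash
python3 -m crank '[[[1.5,0.1,0,0],[3,0.2,0,0],[4,0.3,0.3,0],[4.06,0.3,1.5,0],[4.06,0.3,2.3,0],[4.06,0.3,2.6,0],[4.06,0.3,2.6,0],[4.06,0.3,2.6,0]]]'
python3 - <<'E'
from h import *
s=arm.get_state();a=np.radians(9.3);R=np.array([[np.cos(a),np.sin(a),0],[-np.sin(a),np.cos(a),0],[0,0,1]])
print((R@(s["eef_pos"]-[.4876,-.137,0])).round(4),np.degrees(s["ee_rot"][2]).round(2)+90,s["force"].round(1))
s,im,d,Q=wcloud();L=(Q-[.4876,-.137,0])@R.T
t=R@(s["eef_pos"]-[.4876,-.137,0])
for n,z0,z1,y0,y1 in(("leaf",.12,.175,-.05,.03),("bars",.08,.1,-.026,-.012),("bars2",.08,.1,.012,.026)):
    m=(L[...,2]>z0)&(L[...,2]<z1)&(abs(L[...,0])<.012)&(L[...,1]>y0)&(L[...,1]<y1);x=L[m][:,0]
    print(n,len(x),np.percentile(x,[2,98]).round(4) if len(x) else "",(x[x<0].max(),x[x>0].min()) if len(x)>9 else "")
cv2.imwrite("pics/w4.png",cv2.resize(im[0:260,150:370,::-1],None,fx=2.3,fy=2.3,interpolation=2))
E
```

```text
t: 8.4
eef_pos: [0.4881, -0.1397, 0.1599]
ee_rot: [-3.14, -0.0, -1.409]
force: [0.0, 0.1, -1.6]
width: 0.0099
gripper_force: 25.0
[ 0.     -0.0027  0.1599] 9.260000000000005 [ 0.   0.1 -1.6]
leaf 1455 [-0.0102  0.0102] (np.float64(-0.0002789129518529016), np.float64(0.00023854489183577115))
bars 281 [-0.011   0.0106] (np.float64(-0.006558418887827088), np.float64(0.006597463611797963))
bars2 59 [-0.0114  0.0108] (np.float64(-0.007545084943409822), np.float64(0.007674397728375311))
```

View pics/w4.png

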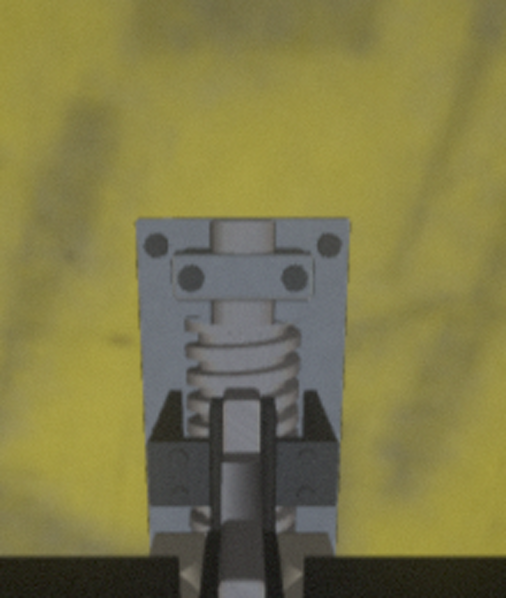

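The leaf at (242,425) sits midway between the bars (211 and 273). Lowering it.

```bash
python3 -m crank '[[[0,0,0.4,0],[0,0,0.7,0],[0,0,0.9,0],[0,0,1,0],[0,0,1,0],[0,0,1,0]]]'; python3 -m crank '[[[0,0,0.1,0],[0,0,0.2,0],[0,0,0.3,0],[0,0,0.4,0],[0,0,0.4,0],[0,0,0.4,0]]]'
```

```text
t: 9.2
eef_pos: [0.4875, -0.14, 0.1342]
ee_rot: [-3.141, -0.0, -1.41]
force: [0.4, 0.5, -1.8]
width: 0.0099
gripper_force: 25.0
t: 9.95
eef_pos: [0.4874, -0.14, 0.1241]
ee_rot: [-3.142, -0.0, -1.41]
force: [1.1, 0.4, -1.6]
width: 0.0098
gripper_force: 25.0
```

```bash
for i in 1 2; do :; done; python3 -m crank '[[[0,0,0.04,0],[0,0,0.08,0],[0,0,0.08,0],[0,0,0.08,0]]]'; python3 -m crank '[[[0,0,0.03,0],[0,0,0.06,0],[0,0,0.06,0]]]'
```

```text
t: 10.45
eef_pos: [0.4873, -0.14, 0.1221]
ee_rot: [3.142, 0.0, -1.41]
force: [-0.8, 0.8, -0.7]
width: 0.0102
gripper_force: 25.0
t: 10.82
eef_pos: [0.4872, -0.14, 0.1205]
ee_rot: [3.141, 0.0, -1.41]
force: [-0.3, -0.5, -1.0]
width: 0.0093
gripper_force: 25.0
```

```bash
python3 -m crank '[[[0,0,0.02,0],[0,0,0.04,0],[0,0,0.04,0]]]'; python3 -m crank '[[[0,0,0.02,0],[0,0,0.02,0],[0,0,0.02,0]]]'
```

```text
t: 11.2
eef_pos: [0.4874, -0.14, 0.12]
ee_rot: [-3.141, -0.0, -1.41]
force: [-1.8, 0.7, 4.8]
width: 0.0101
gripper_force: 25.0
t: 11.58
eef_pos: [0.4874, -0.14, 0.1199]
ee_rot: [-3.141, -0.0, -1.41]
force: [-3.5, 0.9, 9.6]
width: 0.0098
gripper_force: 25.0
```

```bash
python3 -m crank '[[[-0.02,0,-0.01,0],[-0.04,0,-0.01,0],[-0.06,0,-0.01,0],[-0.06,0,-0.01,0]]]'; python3 -m crank '[[[-0.02,0,0,0],[-0.04,0,0,0],[-0.06,0,0,0],[-0.06,0,0,0]]]'
```

```text
t: 12.08
eef_pos: [0.4875, -0.1392, 0.12]
ee_rot: [-3.141, -0.001, -1.409]
force: [-0.8, -4.6, 5.8]
width: 0.01
gripper_force: 25.0
t: 12.58
eef_pos: [0.4876, -0.1375, 0.12]
ee_rot: [-3.14, -0.001, -1.409]
force: [0.4, -3.8, 6.0]
width: 0.0094
gripper_force: 25.0
```

```bash
python3 -m crank '[[[-0.02,0,0,0],[-0.04,0,0,0],[-0.06,0,0,0],[-0.06,0,0,0]]]'; python3 -m crank '[[[-0.02,0,0,0],[-0.04,0,0,0],[-0.04,0,0,0]]]'
```

```text
t: 13.08
eef_pos: [0.4874, -0.1358, 0.1199]
ee_rot: [-3.14, -0.001, -1.41]
force: [0.8, -3.3, 5.8]
width: 0.0096
gripper_force: 25.0
t: 13.45
eef_pos: [0.4856, -0.1341, 0.1185]
ee_rot: [3.14, 0.001, -1.41]
force: [1.2, 1.5, -1.1]
width: 0.0099
gripper_force: 25.0
```

The teeth have dropped. I'll ease down, watching for flank contact.

```bash
python3 -m crank '[[[0,0,0.02,0],[0,0,0.04,0],[0,0,0.04,0]]]'; python3 -m crank '[[[0,0,0.02,0],[0,0,0.02,0]]]'
```

```text
t: 13.82
eef_pos: [0.4862, -0.1345, 0.1181]
ee_rot: [3.141, 0.0, -1.41]
force: [1.1, -0.0, -1.5]
width: 0.0101
gripper_force: 25.0
t: 14.08
eef_pos: [0.4864, -0.1346, 0.1178]
ee_rot: [3.142, 0.0, -1.41]
force: [-0.3, -0.2, -1.4]
width: 0.0098
gripper_force: 25.0
```

```bash
python3 -m crank '[[[0,0,0.02,0],[0,0,0.04,0],[0,0,0.04,0]]]'; python3 -m crank '[[[0,0,0.02,0],[0,0,0.02,0],[0,0,0.02,0]]]'
```

```text
t: 14.45
eef_pos: [0.4863, -0.1345, 0.1168]
ee_rot: [3.142, 0.0, -1.41]
force: [0.0, 0.1, -1.8]
width: 0.0101
gripper_force: 25.0
t: 14.82
eef_pos: [0.4864, -0.1345, 0.1163]
ee_rot: [3.142, 0.0, -1.41]
force: [0.5, 0.5, -1.9]
width: 0.01
gripper_force: 25.0
```

```bash
python3 -m crank '[[[0,0,0.02,0],[0,0,0.03,0],[0,0,0.03,0]]]'; python3 -m crank '[[[0,0,0.02,0],[0,0,0.02,0],[0,0,0.02,0]]]'
```

```text
t: 15.2
eef_pos: [0.4864, -0.1345, 0.1156]
ee_rot: [-3.141, 0.0, -1.41]
force: [-0.6, 1.5, -1.4]
width: 0.0097
gripper_force: 25.0
t: 15.58
eef_pos: [0.4865, -0.1344, 0.1151]
ee_rot: [-3.141, 0.0, -1.41]
force: [0.2, 1.7, -0.9]
width: 0.0097
gripper_force: 25.0
```

```bash
python3 -m crank '[[[-0.01,0,0.01,0],[-0.01,0,0.02,0],[-0.01,0,0.02,0]]]'
```

```text
t: 15.95
eef_pos: [0.4865, -0.1344, 0.1149]
ee_rot: [-3.141, -0.0, -1.41]
force: [-0.8, 1.3, 4.8]
width: 0.01
gripper_force: 25.0
```

```bash
python3 -m crank '[[[0,0,-0.01,0],[0,0,-0.01,0],[0,0,-0.01,0],[0,0,-0.01,0]]]' 0.5 && python3 -m crank '[[[0,0,-0.5,0],[0,0,-1.5,0],[0,0,-3,0],[-2,0,-4,0],[-4,0,-4,0],[-4,0,-4,0],[-4,0,-4,0]]]'
python3 - <<'E'
from h import *
a=np.radians(9.3);R=np.array([[np.cos(a),np.sin(a),0],[-np.sin(a),np.cos(a),0],[0,0,1]])
s,im,d,Q=wcloud();L=(Q-[.4876,-.137,0])@R.T
m=(L[...,2]>.105)&(L[...,2]<.17)&(abs(L[...,0])<.02)&(abs(L[...,1])<.06);p=L[m]
print(s["width"],len(p),np.percentile(p,1,0).round(4),np.percentile(p,99,0).round(4))
tp=p[p[:,2]>.14];print("tang top",len(tp),np.median(tp,0).round(4),np.percentile(tp,[3,97],0).round(4).tolist(),"slope z/y,z/x",np.linalg.lstsq(np.c_[tp[abs(tp[:,2]-np.median(tp[:,2]))<.003][:,:2],np.ones((abs(tp[:,2]-np.median(tp[:,2]))<.003).sum())],tp[abs(tp[:,2]-np.median(tp[:,2]))<.003][:,2],rcond=None)[0].round(3))
im,_=arm.grab_frame("scene");cv2.imwrite("pics/s2.png",cv2.resize(im[190:310,240:350,::-1],None,fx=5,fy=5,interpolation=2))
E
```

```text
t: 16.45
eef_pos: [0.4863, -0.1344, 0.1147]
ee_rot: [3.141, -0.0, -1.41]
force: [0.2, 0.0, -0.3]
width: 0.0419
gripper_force: 0.0
t: 17.32
eef_pos: [0.4704, -0.0355, 0.2155]
ee_rot: [-3.141, -0.0, -1.409]
force: [0.2, -1.7, 1.2]
width: 0.0438
gripper_force: 0.0
0.043795141453076655 932 [-0.0057 -0.0212  0.106 ] [0.0041 0.0298 0.1482]
tang top 660 [-0.0009  0.0036  0.1466] [[-0.0057, -0.0097, 0.1447], [0.004, 0.018, 0.1481]] slope z/y,z/x [-0.011 -0.     0.147]
```

View pics/s2.png

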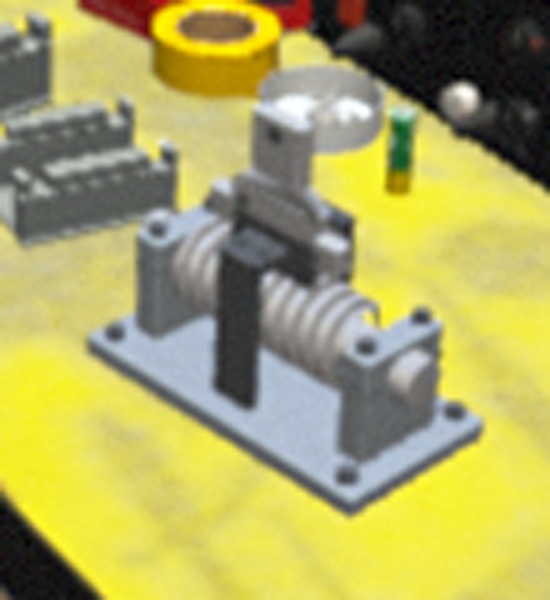

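The leaf stands upright between the bars at (285,190). Its top is at 0.147 m, so its centre is at 0.107 m. It is level along the screw and about 4 mm from the stand's middle.

```bash
python3 -c "
from station import arm
print(arm.job_done())"
```

```text
the job is handed in; nothing more can be done
None
```

I handed the job in with the five-toothed leaf released, upright and level on the screw between the guide bars, its centre measured at 107 mm (fully home) and about 4 mm from the stand's middle; the hand-in returned no verdict.

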